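# Lock a splined flange on its test stub with a taper cotter

### The arm

A 6-joint arm with a two-finger parallel gripper is mounted at the origin on a cart in front of the work surface, level with it; the furniture and walls round the work are solid. World frame = base frame: x ahead of the robot, y to its left, z up, the work surface at z = 0. Lengths are in m, angles in rad, forces in N, time in s.
With the tool pointing down it reaches from about 0.35 to 0.975 m from the base axis. Payload 4.9 kg.
Tool frame: the origin (TCP) lies at the very end of the fingers, on their centre line; the grasp point (between the pads) lies 19 mm behind it (manip.grasp_offset is the distance from the TCP to the grasp point, in m); z points along the fingers, y is the line along which they close (so a half turn about z gives the same grasp; the last joint's range is limited). The gripper opens to 85 mm and grips with 20 to 120 N. Pads are 22 mm wide; open, the fingers measure 114 mm over their backs; the gripper's body (76 mm by 85 mm) begins 54 mm behind the grasp point. The pads swing forward as they close: fully open they stand 13 mm farther back than shut.
Start: joints at [-1.222, 0.053, 1.613, -0, 1.476, -0.119], TCP at [0.282, -0.558, 0.231] pointing down, gripper open.
Joint ranges: [-3.01, 3.01], [-1.01, 2.22], [0.06, 2.58], [-1.02, 4.17], [0.09, 2.62], [-3.14, 3.14]. Speed limits (rad/s): [2.57, 2.57, 3.14, 3.14, 3.14, 3.14].

### API

Orientations are given as a unit quaternion [w, x, y, z].
In Python, from plant import manip, eyes, job_done, models gives the robot as it stands.
- The arm moves only by the tool servo_tool, never from a script. Its argument "motion" is one flat list of numbers, 5 for each row, row after row: the opening, from -1 (shut) to 1 (fully open), then the shift along the tool's x, y, z normalised to -1 to 1, where 1 is 120 mm, then the turn about the tool's z normalised to -1 to 1, where 1 is 45 degrees. A call has 1 to 5 rows; each row is the pose to reach, as a shift and turn from the pose commanded when the call began, along the tool's axes at that moment; what a row does not reach only later rows make up. A row lasts 1/8 s, in which the tool goes at most 62.5 mm and 10.7 degrees, less where a joint would pass 70% of its speed; a pose out of reach is approached as far as the arm can. A call with a number of a shift or a turn outside -1 to 1 is refused whole. A call with a gripper value outside its range is refused whole. The fingers move at their own pace and stop on an object; the grip force is fixed at half the most. Time passes only in rows, so rows that repeat a pose let the fingers close. It gives the time, the measured TCP pose, the force, the opening and the grip force at its end, in the units of the state.
- manip.state(): the state, without advancing time (a new reading comes with each control period).
- eyes.grab_frame(name): name is "scene" or "side" or "wrist"; returns (picture, depth): 400x640x3 uint8, red, green, blue; 400x640 float32, m along the optical axis (not along the pixel's ray), 0 where there is no reading.
- eyes.camera_params(name): a dict with "fov_y" (degrees; the focal length in pixels is half the picture's height over the tangent of half this angle, whatever the lens; pixels are square), "cx", "cy" (the principal point, pixels), "pose" (4x4, takes a point from camera to world coordinates); the wrist camera has in their place "T_tool_cam" (4x4, takes a point from camera to tool coordinates, whose origin is the TCP and whose axes are the flange's). Camera axes: x right, y up, looking along -z (the intrinsics and any distortion apply to the point x, -y, -z); pixel columns grow to the right and rows downward; lengths in m; the calibration is good to about 2 mm. A picture is of the moment at which its call begins: read the wrist's pose just before it. camera_params takes no time and is no camera call.
- job_done(): hands the job in; it is judged then, once.
Trained networks look in the newest picture that a camera, given by its name, has taken for a name from the list of things; names that differ only in an ending like _2 or _b are one class to them, and where a whole thing is asked for, a point or a joint stands for the part that bears it (a point fixed in the world has none). Each returns a list of dicts, best first, with "p" (0 to 1); they miss things now and then, are a little off and sometimes report something else, mostly with a low value. They report only what shows in the picture. A call takes as long as a camera call. They do not tell look-alikes from the thing itself.
- models.regions_of(camera, label): "mask" (400x640 bool, what is visible of it) and "pixel" ([column, row] in pixels, amid what is visible of it).
The state is a dict: "time": time; "joint_pos": joint angles; "joint_vel": joint speeds; "joint_efforts": joint torques, N m; "tool_pos": TCP position; "tool_rot": TCP orientation; "contact_force": force on the tool from outside, world axes, zero at the start; "ft_torque": the same for the moment, N m; "gripper_width": opening from 0.0 (shut) to 1.0 (fully open); "grasp_force": force on a finger pad.
Only numpy, scipy, OpenCV 4.12 (cv2) and the standard library are available. Lean on these libraries where they do the work, as an engineer would, in place of code of your own. Each camera call takes 0.05 s, during which the arm holds its last target. There are 200 camera calls.

### The job

The splined flange was dropped over the upright stub and hangs on top of the stub's teeth. Turn it until the teeth line up and let it down fully home on the shoulder, then take the gib-head taper cotter that fits the slot of the stub, put it through the slot flat on top of the flange, thin end first, and drive it in firmly until it is wedged tight, and let go. Leave the other things on the bench where they are.

Things in the scene. Friction and masses are not known exactly. Their poses are not given: they have to be found in the camera images.
- stub: Fixed steel fixture: 150 (x) x 120 (y) x 14 mm base plate, in its middle an upright splined stub. Origin on the table on the stub's axis, z up; its x axis is the way the cotter is driven. On the plate a round shoulder, diameter 90 to 100 mm, flat top at z = 32 mm; above it, to z = 60 mm, the teeth; above them a plain round head of diameter 44 mm, top at z = 106 mm, with the slot.
- stub_seat (a point): On the stub's axis at the height of the shoulder (z = 32 mm); the flange's origin lies here when it is fully home. Axes as the stub's. Six straight teeth with chamfered tops, 10 mm wide, 28 mm high, outer diameter 57, root diameter 44, one along +x of the stub and one every 60 degrees.
- slot_mouth (a point): Middle of the slot's mouth, at x = -22, z = 68 mm of the stub (the height of the flange's top face when home); axes as the stub's. The slot, 19 mm wide, goes straight through the head along x, floor at z = 63 mm. Its roof slopes down 1 in 7 along +x: z = 92 mm at this mouth, 89 on the axis, 86 at the far end (x = +22). The cotter goes in here, from the -x side.
- flange: Loose splined flange of plain steel, 0.75 kg: boss of diameter 76 mm, 36 mm high, two lugs along its +x and -x, 190 mm over both. Origin at the centre of the underside, z up. It starts over the head, resting on the tooth tops, origin at z = 60 mm. It goes down only with its x axis at a multiple of 60 degrees to the stub's x (play 5 degrees, 1.5 mm sideways); any of these will do.
- lug_a (a point): centre of the top of the flange's lug on its +x side, over the bolt hole 72 mm from the axis; axes as the flange's. The lug is 16 mm thick (10 to 26 mm above the flange's underside), with a round eye of radius 23 mm; 46 mm wide across y at the eye, widening to 56 mm at the boss
- lug_b (a point): the same on the lug on the flange's -x side
- cotter: The loose taper cotter that fits: plain steel wedge, 140 mm long, 15 mm thick (y), flat underside down, 0.28 kg. Origin in the middle of the underside, 70 mm from each end. Its height grows 1 in 7 from 14 mm at the thin +x end to 34 mm at the -x end, where a gib head (the last 14 mm) is 42 mm high.
- cotter_mid (a point): Point in the middle of the cotter, 12 mm above its origin, axes as the cotter's. With the flange home and the cotter lying on it in the slot, wedge and roof meet when this point is about 21 mm short of the stub's axis; pushed on with 15 to 20 N along the slot it goes a mm or two farther and then stays wedged by friction.
- wide_cotter: loose taper cotter of the same length, height and shape as the other but 26 mm thick: too thick for the slot. Origin and axes likewise. To be left alone
- packing_bar: loose straight steel bar without taper or head, 140 (x) x 15 (y) x 20 mm high: it would pass the slot without tightening. Origin in the middle of the underside. To be left alone
- oil_bottle: bystander: upright brown dropper bottle, diameter 37 mm, 107 mm high, origin at the centre of its foot; stands beside the stub, about 150 mm from its axis, on the robot's side or the far side
- test_block: bystander: flat round steel block, diameter 64 mm, 13 mm high, origin at the centre of its underside; lies beside the stub on the side opposite to the bottle
- jaw_block: bystander: ground steel block 34 (x) x 56 (y) x 20 mm, origin at the centre of its underside
- caliper: bystander: sliding caliper lying flat along its y, 70 x 215 x 14 mm, origin about its middle, on the table
- marker: bystander: black and white marker pen lying along its y, 12 x 136 x 14 mm, origin at its middle, on the table
- feeler: bystander: closed feeler gauge lying along its y, 16 x 95 x 12 mm, origin at its middle, on the table
Mind the look-alikes: they are no part of the job. Of the things that look like the flange, the larger one is meant.

How it is judged:
On the way:
1. the flange is fully home on the shoulder, with its teeth between the stub's (z of flange in the frame of stub below 0.0345 m and horizontal distance between flange and stub below 0.004 m and angle between flange's own z axis and vertical below 0.04 rad), for 0.2 s.
At the end, for the whole second after the job is handed in: Flange level and home (within 2.5 mm of the shoulder). The 15 mm cotter lies in the slot on the flange, thin end through, origin 27 to 8 mm short of the axis, in line within 4 mm and 0.12 rad, and wedged: over 4 N on the stub, over 6 N on the flange. Both at rest, let go (all of step 1 and x of cotter in the frame of stub between -0.027 and -0.008 m and not (y of cotter in the frame of stub above 0.004 m) and y of cotter in the frame of stub above -0.004 m and angle between the x axis of cotter and the x axis of stub, either way round below 0.12 rad and angle between cotter's own z axis and vertical below 0.06 rad and z of cotter in the frame of flange above 0.033 m and contact force between cotter and stub above 4 N and contact force between cotter and flange above 6 N and linear speed of each of cotter, flange below 0.01 m/s); the robot touches nothing.
It fails at once if a bystander (bottle, test block, jaw block, caliper, marker, feeler gauge, wide cotter, packing bar) is shifted by more than 30 mm (distance of any of oil_bottle, test_block, jaw_block, caliper, marker, feeler, wide_cotter, packing_bar from where it was at the start of the episode above 0.03 m).
It fails at once if the oil bottle is tipped over (angle between oil_bottle's own z axis and vertical above 0.5 rad).
It also fails if it takes over 59 s, if anything falls off the work surface, if the arm or the gripper's body presses on something with over 40 N, if the wrist force passes 120 N, or if a joint passes its speed limit or range.

## Working session

There is one attempt and no reset: what is moved stays moved. The work goes in short steps, Python scripts to look and compute and a tool call to move; the robot and the scene stay as the last step left them, time stands still between calls to the robot, and variables do not carry over. Pictures are saved under pics/ and viewed, at most 10 in all, crops included, and the job is handed in when it is done.

Besides the shell and the picture viewer there is one more tool, called after ">>>" as name(argument=value, ...) on one line, values as JSON. servo_tool: Moves the arm, as the interface text tells. Its arguments: {"type":"object","properties":{"motion":{"type":"array","items":{"type":"number","minimum":-1,"maximum":1}}},"required":["motion"]}

```bash
mkdir -p pics; ls; cat > h.py <<'E'
import numpy as np, cv2
from plant import manip, eyes, job_done, models
from scipy.spatial.transform import Rotation as R
def T_tool(s=None):
    s=s or manip.state(); q=s["tool_rot"]; T=np.eye(4)
    T[:3,:3]=R.from_quat([q[1],q[2],q[3],q[0]]).as_matrix(); T[:3,3]=s["tool_pos"]; return T
def grab(n):
    T=T_tool(); p=eyes.camera_params(n); im,d=eyes.grab_frame(n)
    P=np.array(p["pose"]) if "pose" in p else T@np.array(p["T_tool_cam"])
    return im,d,P,p
def cloud(d,P,p):
    f=200/np.tan(np.radians(p["fov_y"])/2); v,u=np.indices(d.shape)
    X=np.stack([(u-p["cx"])/f*d,-(v-p["cy"])/f*d,-d],-1)
    W=X@P[:3,:3].T+P[:3,3]; W[d<=0]=np.nan; return W
def save(n,im): cv2.imwrite("pics/"+n+".png",im[...,::-1])
E
cat > a.py <<'E'
from h import *
print({k:np.round(v,3) for k,v in manip.state().items()})
ims=[]
for n in ["scene","side"]:
    im,d,P,p=grab(n); print(n,{k:(np.round(v,3).tolist()) if not isinstance(v,str) else v for k,v in p.items()}); W=cloud(d,P,p); ims.append(im)
    np.savez(""+n,im=im,d=d,W=W)
    for l in ["stub","flange","cotter","wide_cotter","packing_bar","oil_bottle","test_block"]:
        for r in models.regions_of(n,l)[:3]:
            w=W[r["mask"]]; w=w[~np.isnan(w[:,0])]
            if len(w)<5: continue
            print(n,l,round(r["p"],2),np.round(r["pixel"]),r["mask"].sum(),"med",np.round(np.median(w,0),3),"lo",np.round(np.percentile(w,2,0),3),"hi",np.round(np.percentile(w,98,0),3))
    save(n,im)
print(eyes.camera_params("wrist"))
E
python3 a.py
```

```text
pics
{'time': np.float64(0.0), 'joint_pos': array([-1.222,  0.053,  1.614, -0.   ,  1.476, -0.119]), 'joint_vel': array([-0.   ,  0.001,  0.   ,  0.001,  0.001,  0.002]), 'joint_efforts': array([-0.0000e+00, -3.9368e+01, -3.7018e+01, -0.0000e+00,  7.0000e-03,
       -0.0000e+00]), 'tool_pos': array([ 0.282, -0.557,  0.23 ]), 'tool_rot': array([-0.001,  0.973,  0.232, -0.   ]), 'contact_force': array([0.09 , 0.328, 0.172]), 'ft_torque': array([ 0.02 , -0.017,  0.004]), 'grasp_force': np.float64(0.0), 'gripper_width': np.float64(1.004)}
scene {'fov_y': 43.726, 'cx': 318.506, 'cy': 198.016, 'pose': [[0.809, 0.287, -0.512, -0.218], [-0.587, 0.423, -0.69, -1.014], [0.019, 0.859, 0.511, 0.832], [0.0, 0.0, 0.0, 1.0]]}
scene stub 0.63 [278. 187.] 1018 med [0.519 0.193 0.017] lo [0.468 0.138 0.   ] hi [0.588 0.291 0.106]
scene flange 0.64 [244. 168.] 194 med [0.508 0.402 0.018] lo [0.485 0.347 0.004] hi [0.538 0.462 0.027]
scene cotter 0.76 [349. 268.] 291 med [ 0.446 -0.244  0.017] lo [ 0.418 -0.254 -0.   ] hi [ 0.553 -0.216  0.043]
scene wide_cotter 0.95 [333. 235.] 398 med [ 0.506 -0.121  
[... 1741 characters left out ...]
0.374  0.23  -0.   ] hi [0.441 0.3   0.096]
side test_block 0.89 [227. 230.] 362 med [0.686 0.213 0.013] lo [0.659 0.181 0.001] hi [0.72  0.242 0.017]
side test_block 0.73 [331. 225.] 410 med [ 0.515 -0.013  0.017] lo [ 0.453 -0.039 -0.002] hi [0.582 0.005 0.024]
{'fov_y': 69.98266329832329, 'cx': 318.24154587789286, 'cy': 200.57524433222818, 'T_tool_cam': array([[-1.38140129e-04,  9.65772246e-01,  2.59391499e-01,
         6.55353289e-02],
       [ 9.99999988e-01,  1.50032835e-04, -2.60510485e-05,
         2.49509209e-04],
       [-6.40766214e-05,  2.59391492e-01, -9.65772256e-01,
        -1.42971663e-01],
       [ 0.00000000e+00,  0.00000000e+00,  0.00000000e+00,
         1.00000000e+00]])}
```

```bash
python3 - <<'E'
from h import *
a=cv2.imread("pics/scene.png")[120:320,180:440]; b=cv2.imread("pics/side.png")[160:360,160:420]
a=cv2.resize(a,(780,600))[:, :]; b=cv2.resize(b,(780,600))
cv2.imwrite("pics/s2.png",b);cv2.imwrite("pics/s1.png",a)
# stub base plate and flange fits
Ws=[np.load(n+".npz")["W"] for n in("scene","side")]
for W in Ws:
    M=W.reshape(-1,3); M=M[~np.isnan(M[:,0])]
    g=(abs(M[:,0]-.53)<.12)&(abs(M[:,1]-.22)<.11)
    t=M[g&(M[:,2]>.102)&(M[:,2]<.115)]; print("head top",len(t),np.round((t.min(0)+t.max(0))/2,4),np.round(t.mean(0),4),np.round(np.ptp(t,axis=0),3))
    l=M[g&(M[:,2]>.078)&(M[:,2]<.092)]; print("lug",len(l),np.round([l.min(0),l.max(0)],3))
    b=M[g&(M[:,2]>.008)&(M[:,2]<.02)]; r=cv2.minAreaRect(b[:,:2].astype(np.float32)*1000); print("plate",len(b),r)
E
```

```text
head top 69 [0.5357 0.2175 0.1062] [0.5335 0.2165 0.1053] [0.045 0.046 0.008]
lug 419 [[0.444 0.167 0.078]
 [0.627 0.265 0.092]]
plate 457 ((520.70458984375, 184.4459991455078), (214.10006713867188, 141.57443237304688), 67.05633544921875)
head top 188 [0.5353 0.2207 0.1064] [0.5341 0.2222 0.1063] [0.045 0.045 0.009]
lug 748 [[0.444 0.175 0.078]
 [0.628 0.267 0.092]]
plate 1071 ((511.29132080078125, 198.62722778320312), (208.13075256347656, 160.41590881347656), 76.29988098144531)
```

View pics/s1.png

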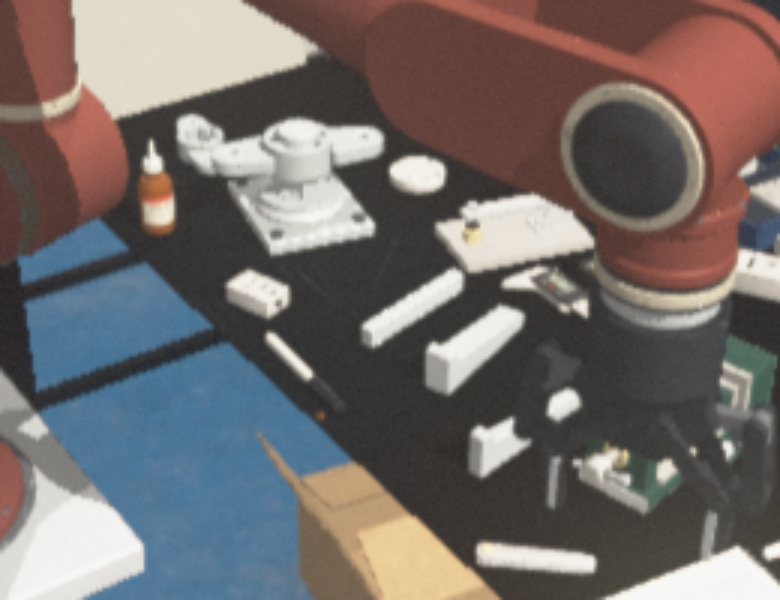

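View pics/s2.png

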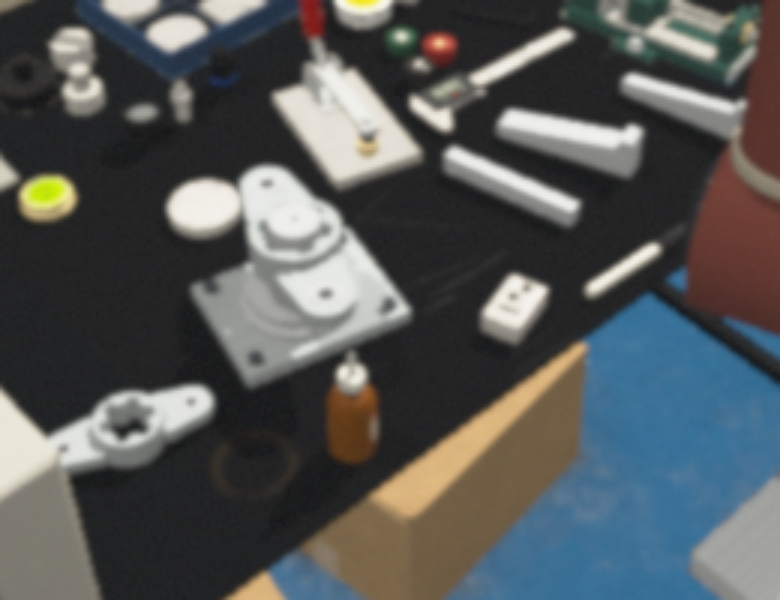

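Scene/side pictures: the flange hangs on the stub (scene ≈(278,168), world ≈(0.535, 0.22)), lugs askew. The bottle is to its robot side and the test block on the far side, so the slot should run roughly along world y. Bar, thick and thin cotter lie in that order toward −y, gib heads toward the robot.

>>> servo_tool(motion=[1, 1, -1, 0, 0, 1, 1, -1, 0, 0, 1, 1, -1, 0, 0])

```text
time: 1.18
tool_pos: [0.3353, -0.3946, 0.2313]
tool_rot: [-0.0, 0.973, 0.232, 0.0]
contact_force: [0.5, 0.5, -0.2]
gripper_width: 1.0
grasp_force: 0.0
```

>>> servo_tool(motion=[1, 0.8, -0.8, 0, 0, 1, 0.8, -0.8, 0, 0, 1, 0.8, -0.8, 0, 0])

```text
time: 1.55
tool_pos: [0.378, -0.2649, 0.2315]
tool_rot: [0.0, 0.972, 0.234, 0.0]
contact_force: [-0.9, -0.0, -0.0]
gripper_width: 0.997
grasp_force: 0.0
```

```bash
cat > b.py <<'E'
from h import *
im,d,P,p=grab("wrist"); W=cloud(d,P,p); save("w1",im); np.savez("w1",im=im,W=W)
for l in ["cotter","wide_cotter","packing_bar"]:
    for r in models.regions_of("wrist",l)[:3]:
        w=W[r["mask"]]; w=w[~np.isnan(w[:,0])]; w=w[w[:,2]>.008]
        if len(w)<5: continue
        c,s,a=cv2.minAreaRect((w[:,:2]*1000).astype(np.float32))
        print(l,round(r["p"],2),np.round(r["pixel"]),"rect",np.round(c),np.round(s,1),round(a,1),"zmax",np.percentile(w[:,2],98).round(3))
E
python3 b.py
```

```text
cotter 0.57 [337.  74.] rect [ 490. -231.] [140.2  15. ] 10.8 zmax 0.043
wide_cotter 0.68 [250.  29.] rect [ 494. -119.] [60.  26.6] 20.5 zmax 0.043
packing_bar 0.95 [169.  13.] rect [467. -30.] [29.8 15.7] 12.7 zmax 0.022
```

View pics/w1.png

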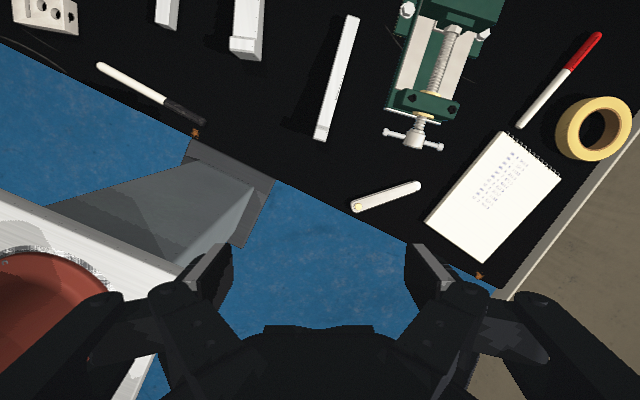

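Wrist picture: the thin cotter is at (337,74), measured 140×15 mm at (0.490, −0.231), thin end toward +x at +10.8°. The one at (245,35) is 26 mm thick, and the bar is at (168,13). Now on to the stub.

>>> servo_tool(motion=[1, 1, -1, 0, 0, 1, 1, -1, 0, 0, 1, 1, -1, 0, 0])

```text
time: 2.12
tool_pos: [0.4307, -0.1061, 0.2314]
tool_rot: [0.0, 0.973, 0.231, 0.0]
contact_force: [0.2, 0.4, 0.0]
gripper_width: 0.999
grasp_force: 0.0
```

>>> servo_tool(motion=[1, 1, -1, 0, 0, 1, 1, -1, 0, 0, 1, 1, -1, 0, 0])

```text
time: 2.5
tool_pos: [0.4843, 0.0555, 0.2313]
tool_rot: [0.0, 0.973, 0.231, 0.0]
contact_force: [0.7, -0.2, -0.0]
gripper_width: 0.997
grasp_force: 0.0
```

>>> servo_tool(motion=[1, 1, -1, 0, 0, 1, 1, -1, 0, 0, 1, 1, -1, 0, 0, 1, 1, -1, 0, 0])

```text
time: 3.0
tool_pos: [0.5376, 0.2169, 0.2305]
tool_rot: [0.0, 0.973, 0.232, -0.001]
contact_force: [-0.5, -1.7, 0.4]
gripper_width: 1.001
grasp_force: 0.0
```

```bash
cat > c.py <<'E'
from h import *
print(manip.state()["tool_pos"],manip.state()["joint_pos"])
im,d,P,p=grab("wrist"); W=cloud(d,P,p); save("w2",im); np.savez("w2",im=im,W=W)
M=W.reshape(-1,3); M=M[~np.isnan(M[:,0])]
g=np.hypot(M[:,0]-.534,M[:,1]-.22)<.13
def rect(lo,hi,rr=.13):
    t=M[g&(M[:,2]>lo)&(M[:,2]<hi)&(np.hypot(M[:,0]-.534,M[:,1]-.22)<rr)]
    print(lo,hi,len(t)); 
    if len(t)>5: print(cv2.minAreaRect((t[:,:2]*1000).astype(np.float32)), cv2.minEnclosingCircle((t[:,:2]*1000).astype(np.float32)),t.mean(0))
rect(.103,.11,.06); rect(.093,.100,.06); rect(.082,.09); rect(.011,.018)
E
python3 c.py
```

```text
[0.53755943 0.21692736 0.23053754] [ 2.55229610e-01 -5.31926288e-02  1.72005533e+00 -5.84293695e-05
  1.47589379e+00  1.35695824e+00]
0.103 0.11 1573
((536.5532836914062, 220.71099853515625), (42.99234390258789, 42.79941940307617), 25.462671279907227) ((536.1765747070312, 220.81410217285156), 22.059072494506836) [0.53699063 0.22109693 0.10610619]
0.093 0.1 2171
((536.6104736328125, 220.59683227539062), (74.99707794189453, 75.38395690917969), 28.48090934753418) ((536.1834716796875, 220.72283935546875), 38.12166976928711) [0.53827728 0.22162655 0.0961149 ]
0.082 0.09 5022
((537.4187622070312, 224.3924560546875), (67.0838394165039, 189.43267822265625), 71.98931884765625) ((535.5308837890625, 218.58584594726562), 94.71653747558594) [0.54409184 0.21881985 0.08634565]
0.011 0.018 4218
((572.053466796875, 237.33865356445312), (199.60972595214844, 190.42152404785156), 80.28447723388672) ((551.6923217773438, 240.11318969726562), 118.11026763916016) [0.5468639  0.23605683 0.01433512]
```

View pics/w2.png

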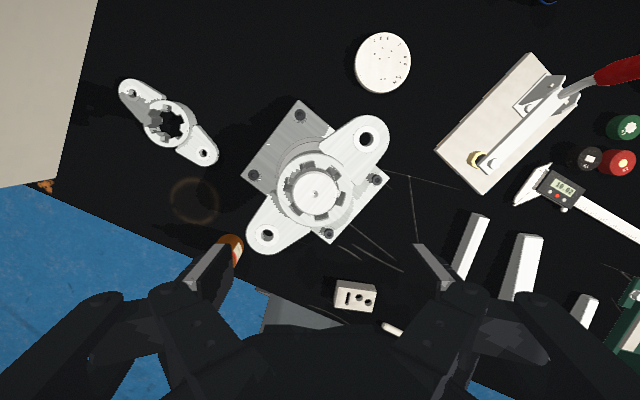

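```bash
python3 - <<'E'
from h import *
W=np.load("w2.npz")["W"]; M=W.reshape(-1,3); M=M[~np.isnan(M[:,0])]
c=np.array([.5362,.2207]); D=M[:,:2]-c; r=np.hypot(*D.T); z=M[:,2]
t=M[(r<.0975)&(z>.012)&(z<.0165)]; print("plate",len(t),cv2.minAreaRect((t[:,:2]*1000).astype(np.float32)))
l=(r>.05)&(r<.1)&(z>.083)&(z<.089); s=D[:,0]>0
a=D[l&s].mean(0); b=D[l&~s].mean(0); print("lug",a,b,np.degrees(np.arctan2(*(a-b)[::-1])))
T=T_tool(); print("tool x deg",np.degrees(np.arctan2(T[1,0],T[0,0])),T[:3,2])
# plate holes by ray at z=.014
P=T@np.array(eyes.camera_params("wrist")["T_tool_cam"]); p=eyes.camera_params("wrist"); f=200/np.tan(np.radians(p["fov_y"])/2)
for u,v,zz in [(300,115,.014),(253,175,.014),(328,233,.014),(373,180,.014),(367,138,.086),(267,236,.086)]:
    d=P[:3,:3]@[(u-p["cx"])/f,-(v-p["cy"])/f,-1]; print(u,v,np.round(P[:3,3]+d*(zz-P[2,3])/d[2],4)[:2])
E
```

```text
plate 4035 ((536.3084106445312, 220.6071014404297), (149.98117065429688, 119.94214630126953), 77.36473846435547)
lug [ 0.06465482 -0.02089744] [-0.06356745  0.02172588] -18.387705948795453
tool x deg 26.79593798394191 [-1.25615630e-03 -9.95534162e-04 -9.99998715e-01]
300 115 [0.5948 0.2689]
253 175 [0.502  0.2904]
328 233 [0.4749 0.1691]
373 180 [0.5652 0.1509]
367 138 [0.6052 0.1958]
267 236 [0.4665 0.2414]
```

Wrist picture: flange boss and head centred at (315,190), lug holes at (367,138) and (267,236), plate corners clear. Stub x axis runs along 77.4° or its reverse, and the lugs at −18.4°, so the flange needs −24.2° (tool turn +24.2°). I grip the boss across its y.

>>> servo_tool(motion=[1, 0, -0.033, 0.2, 0.24, 1, 0, -0.033, 0.4, 0.48, 1, 0, -0.033, 0.6, 0.72, 1, 0, -0.033, 0.6, 1, 1, 0, -0.033, 0.6, 1])

```text
time: 3.68
tool_pos: [0.5348, 0.2175, 0.1589]
tool_rot: [0.0, 0.987, -0.159, -0.0]
contact_force: [-1.5, 0.2, -0.3]
gripper_width: 1.0
grasp_force: 0.0
```

```bash
cat > st.py <<'E'
from h import *
import sys
s=manip.state(); T=T_tool(s); print(round(s["time"],2),"pos",np.round(T[:3,3],4),"yaw x",round(np.degrees(np.arctan2(T[1,0],T[0,0])),2),"z",np.round(T[:3,2],3),"F",np.round(s["contact_force"],1),"w",round(s["gripper_width"],3),"j",np.round(s["joint_pos"],2))
if len(sys.argv)>3:
    d=T[:3,:3].T@(np.array(list(map(float,sys.argv[1:4])))-T[:3,3]); print("tool shift/0.12",np.round(d/.12,3))
E
python3 st.py .5362 .2207 .072
```

```text
3.67 pos [0.5348 0.2175 0.1589] yaw x -18.35 z [-0.001 -0.001 -1.   ] F [-1.5  0.2 -0.3] w 1.0 j [ 0.26 -0.    1.79 -0.    1.35  2.15]
tool shift/0.12 [ 0.003 -0.03   0.724]
```

>>> servo_tool(motion=[1, 0, -0.025, 0.15, 0, 1, 0, -0.025, 0.4, 0, 1, 0, -0.025, 0.55, 0, 1, 0, -0.025, 0.72, 0, 1, 0, -0.025, 0.72, 0])

```text
time: 4.3
tool_pos: [0.5339, 0.2219, 0.0705]
tool_rot: [0.001, 0.987, -0.158, -0.002]
contact_force: [0.1, 0.3, 0.5]
gripper_width: 0.997
grasp_force: 0.0
```

>>> servo_tool(motion=[-1, 0, 0, 0, 0, -1, 0, 0, 0, 0, -1, 0, 0, 0, 0, -1, 0, 0, 0, 0])

```text
time: 4.8
tool_pos: [0.5354, 0.222, 0.0739]
tool_rot: [0.001, 0.987, -0.158, 0.0]
contact_force: [-4.4, -5.1, 3.2]
gripper_width: 0.858
grasp_force: 72.1
```

```bash
python3 st.py .5362 .2207 .072
```

```text
4.8 pos [0.5354 0.222  0.0739] yaw x -18.17 z [-0.    -0.001 -1.   ] F [-4.4 -5.1  3.2] w 0.858 j [ 0.27  0.1   1.84 -0.    1.2   2.15]
tool shift/0.12 [0.01  0.008 0.016]
```

>>> servo_tool(motion=[-1, 0, 0, 0, 0.2, -1, 0, 0, 0, 0.4, -1, 0, 0, 0, 0.535, -1, 0, 0, 0, 0.535, -1, 0, 0, 0.03, 0.535])

```text
time: 5.42
tool_pos: [0.5338, 0.2242, 0.0725]
tool_rot: [-0.0, 0.933, -0.361, -0.003]
contact_force: [-20.3, -0.9, 30.2]
gripper_width: 0.861
grasp_force: 79.2
```

>>> servo_tool(motion=[-1, 0, 0, 0.03, 0, -1, 0, 0, 0.06, 0, -1, 0, 0, 0.06, 0])

```text
time: 5.8
tool_pos: [0.5339, 0.2226, 0.0603]
tool_rot: [0.0, 0.933, -0.361, -0.001]
contact_force: [-1.4, 0.6, -7.5]
gripper_width: 0.859
grasp_force: 75.8
```

```bash
python3 st.py .5362 .2207 .072
```

```text
5.8 pos [0.5339 0.2226 0.0603] yaw x -42.26 z [-0.002  0.    -1.   ] F [-1.4  0.6 -7.5] w 0.859 j [0.27 0.11 1.85 0.   1.18 2.57]
tool shift/0.12 [ 0.024 -0.001 -0.098]
```

It drops between the teeth; force equals the flange's weight. Continue down, then release.

>>> servo_tool(motion=[-1, 0, 0, 0.04, 0, -1, 0, 0, 0.08, 0, -1, 0, 0, 0.11, 0, -1, 0, 0, 0.125, 0, -1, 0, 0, 0.125, 0])

```text
time: 6.42
tool_pos: [0.5343, 0.2224, 0.0466]
tool_rot: [0.001, 0.933, -0.361, -0.001]
contact_force: [-5.9, 1.2, -3.2]
gripper_width: 0.856
grasp_force: 76.3
```

>>> servo_tool(motion=[1, 0, 0, -0.03, 0, 1, 0, 0, -0.03, 0, 1, 0, 0, -0.03, 0])

```text
time: 6.8
tool_pos: [0.537, 0.2225, 0.0522]
tool_rot: [-0.001, 0.933, -0.361, 0.002]
contact_force: [-0.0, 0.3, -0.6]
gripper_width: 1.0
grasp_force: 0.0
```

>>> servo_tool(motion=[1, 0, 0, -0.4, -0.1, 1, 0, 0, -0.8, -0.2, 1, 0, 0, -1, -0.3, 1, 0, 0, -1, -0.3])

```text
time: 7.3
tool_pos: [0.5375, 0.2229, 0.1742]
tool_rot: [-0.002, 0.969, -0.249, 0.003]
contact_force: [-0.6, 0.0, 0.2]
gripper_width: 1.001
grasp_force: 0.0
```

```bash
cat > e.py <<'E'
from h import *
for cam in ["scene","side","wrist"]:
    im,d,P,p=grab(cam); W=cloud(d,P,p); save("e_"+cam,im); np.savez("e_"+cam,im=im,W=W)
    M=W.reshape(-1,3); M=M[~np.isnan(M[:,0])]; D=M[:,:2]-[.5362,.2207]
    a=np.radians(77.4); x=D@[np.cos(a),np.sin(a)]; y=D@[-np.sin(a),np.cos(a)]; r=np.hypot(x,y); z=M[:,2]
    k=(r>.027)&(r<.036)&(z>.05)&(z<.1); print(cam,"boss top z",np.round(np.percentile(z[k],[5,50,95]),4) if k.any() else None)
    l=(r>.05)&(r<.1)&(z>.05)&(z<.064);print("lug angle",len(x[l]), np.degrees(.5*np.arctan2(2*(x*y)[l].sum(),(x*x-y*y)[l].sum())), z[l].mean())
    for sgn in(1,-1):
        for lo,hi in((.064,.1),):
            k=(abs(y)<.006)&(sgn*x<.030)&(sgn*x>.010)&(z<.103)&(z>.055); print(" end",sgn,len(z[k]),"lowest wall z above slot", np.round(np.percentile(z[k&(z>.08)],[1,10]),4) if (k&(z>.08)).any() else None)
python=0
E
python3 st.py; python3 e.py; python3 -c "
import cv2
a=cv2.imread('pics/e_scene.png')[130:230,220:350]; b=cv2.imread('pics/e_side.png')[200:300,200:330]
cv2.imwrite('pics/e.png',cv2.vconcat([cv2.resize(a,(390,300),interpolation=2),cv2.resize(b,(390,300),interpolation=2)]))"
```

```text
7.3 pos [0.5375 0.2229 0.1742] yaw x -28.83 z [ 0.007  0.002 -1.   ] F [-0.6  0.   0.2] w 1.001 j [ 0.27 -0.01  1.78 -0.    1.37  2.34]
scene boss top z [0.052  0.0664 0.0891]
lug angle 251 62.886776415443755 0.05614888069615424
 end 1 2 lowest wall z above slot None
 end -1 17 lowest wall z above slot [0.0921 0.0926]
side boss top z [0.057  0.0676 0.0714]
lug angle 425 62.79063368768546 0.058222193485382115
 end 1 23 lowest wall z above slot [0.0806 0.085 ]
 end -1 6 lowest wall z above slot None
wrist boss top z [0.0585 0.0682 0.0694]
lug angle 4661 63.217140344852254 0.058365089564715665
 end 1 56 lowest wall z above slot None
 end -1 126 lowest wall z above slot [0.093  0.0931]
```

View pics/e.png

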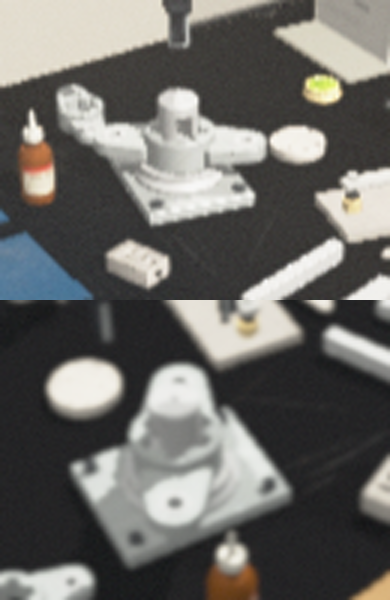

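Flange is home: boss top 68 mm, lugs 58 mm. The pictures show the slot mouth on the −y side, with roof about 92.5 mm there against about 85 mm at the other end, so the drive direction is +77.4°. Now the thin cotter, which I grip 40 mm behind its middle.

>>> servo_tool(motion=[1, 0.15, 0.47, 0, 0, 1, 0.3, 0.93, 0, 0])

```text
time: 7.7
tool_pos: [0.5117, 0.1063, 0.1683]
tool_rot: [0.001, 0.969, -0.248, -0.002]
contact_force: [0.4, -1.0, 0.3]
gripper_width: 1.001
grasp_force: 0.0
```

>>> servo_tool(motion=[1, 0.15, 0.47, 0, 0, 1, 0.3, 0.93, 0, 0])

```text
time: 7.95
tool_pos: [0.4894, -0.0094, 0.1685]
tool_rot: [0.0, 0.969, -0.249, -0.002]
contact_force: [0.6, 0.3, -0.5]
gripper_width: 1.002
grasp_force: 0.0
```

>>> servo_tool(motion=[1, 0.15, 0.47, 0, 0, 1, 0.3, 0.93, 0, 0])

```text
time: 8.2
tool_pos: [0.4672, -0.1244, 0.1686]
tool_rot: [-0.0, 0.969, -0.249, -0.001]
contact_force: [0.8, -0.0, -0.0]
gripper_width: 0.998
grasp_force: 0.0
```

>>> servo_tool(motion=[1, 0.15, 0.47, 0, -0.22, 1, 0.3, 0.93, 0, -0.44, 1, 0.3, 0.93, 0, -0.66, 1, 0.3, 0.93, 0, -0.88, 1, 0.3, 0.93, 0, -0.88])

```text
time: 8.82
tool_pos: [0.4457, -0.2378, 0.1686]
tool_rot: [-0.001, 0.996, 0.093, -0.001]
contact_force: [-0.4, -0.6, 0.3]
gripper_width: 0.999
grasp_force: 0.0
```

```bash
cat > g.py <<'E'
from h import *
im,d,P,p=grab("wrist"); W=cloud(d,P,p); save("w3",im)
for r in models.regions_of("wrist","cotter")[:3]+models.regions_of("wrist","wide_cotter")[:3]:
    w=W[r["mask"]]; w=w[~np.isnan(w[:,0])]; w=w[w[:,2]>.008]
    if len(w)<5: continue
    c,s,a=cv2.minAreaRect((w[:,:2]*1000).astype(np.float32)); print(round(r["p"],2),np.round(r["pixel"]),c,s,a)
E
python3 g.py; python3 st.py .4507 -.2385 .004
```

```text
0.96 [320. 140.] (489.1722717285156, -230.91209411621094) (137.23399353027344, 14.739273071289062) 10.87613582611084
0.83 [200.  79.] (530.2733764648438, -104.82698059082031) (138.05491638183594, 27.28512954711914) 20.6282958984375
0.28 [138. 213.] (376.4396057128906, -40.98279571533203) (136.22689819335938, 11.145317077636719) 88.03922271728516
8.97 pos [ 0.4464 -0.2377  0.1697] yaw x 10.71 z [-0.001  0.001 -1.   ] F [-0.8 -0.1  0.4] w 0.998 j [-0.64 -0.19  1.95 -0.    1.39  0.75]
tool shift/0.12 [0.036 0.015 1.381]
```

View pics/w3.png

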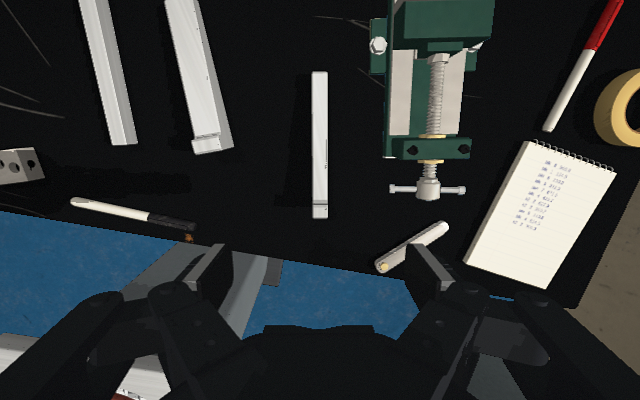

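Thin cotter at (320,140), the marker at (130,213), vise handle end at (388,189) near the right finger's path, so I go in half open.

>>> servo_tool(motion=[0, 0.033, 0.012, 0.4, 0, 0, 0.033, 0.012, 0.8, 0, 0, 0.033, 0.012, 0.8, 0])

```text
time: 9.35
tool_pos: [0.4478, -0.2363, 0.0702]
tool_rot: [-0.003, 0.996, 0.094, -0.004]
contact_force: [-0.1, 0.1, -0.1]
gripper_width: 0.498
grasp_force: 0.0
```

```bash
python3 st.py .4504 -.2385 .0045
```

```text
9.35 pos [ 0.4478 -0.2363  0.0702] yaw x 10.78 z [-0.008  0.006 -1.   ] F [-0.1  0.1 -0.1] w 0.498 j [-0.63 -0.07  2.01 -0.    1.2   0.75]
tool shift/0.12 [0.022 0.026 0.547]
```

>>> servo_tool(motion=[0, 0.01, 0.015, 0.27, 0, 0, 0.01, 0.015, 0.53, 0, 0, 0.01, 0.015, 0.54, 0, -1, 0.01, 0.015, 0.54, 0, -1, 0.01, 0.015, 0.54, 0])

```text
time: 9.98
tool_pos: [0.454, -0.2413, 0.0126]
tool_rot: [0.001, 0.996, 0.094, 0.001]
contact_force: [0.0, 1.6, 5.7]
gripper_width: 0.158
grasp_force: 59.5
```

>>> servo_tool(motion=[-1, 0, 0, 0, 0, -1, 0, 0, 0, 0, -1, 0, 0, 0, 0])

```text
time: 10.35
tool_pos: [0.454, -0.2413, 0.0126]
tool_rot: [0.001, 0.996, 0.094, 0.001]
contact_force: [-0.2, 1.9, 6.2]
gripper_width: 0.156
grasp_force: 59.6
```

```bash
python3 st.py .4504 -.2385 .004
```

```text
10.35 pos [ 0.454  -0.2413  0.0126] yaw x 10.83 z [ 0.003 -0.002 -1.   ] F [-0.2  1.9  6.2] w 0.156 j [-0.63  0.04  2.03  0.    1.08  0.75]
tool shift/0.12 [-0.025 -0.029  0.071]
```

Gripped (15 mm wide, 60 N). Lift and carry to in front of the mouth, turning by +66.6°.

>>> servo_tool(motion=[-1, 0, 0, -0.4, 0, -1, 0, 0, -0.9, 0, -1, 0, 0, -1, 0])

```text
time: 10.72
tool_pos: [0.4551, -0.2425, 0.136]
tool_rot: [0.004, 0.996, 0.094, 0.004]
contact_force: [0.6, -0.2, -2.9]
gripper_width: 0.16
grasp_force: 59.3
```

>>> servo_tool(motion=[-1, 0.15, -0.4, 0, 0, -1, 0.3, -0.9, 0, 0])

```text
time: 10.98
tool_pos: [0.4671, -0.1271, 0.1295]
tool_rot: [-0.0, 0.996, 0.093, -0.0]
contact_force: [1.6, 0.1, -3.2]
gripper_width: 0.164
grasp_force: 59.3
```

>>> servo_tool(motion=[-1, 0.15, -0.4, 0, -0.2, -1, 0.3, -0.9, 0, -0.4, -1, 0.3, -0.9, 0, -0.6, -1, 0.3, -0.9, 0, -0.74])

```text
time: 11.48
tool_pos: [0.4815, -0.0136, 0.1286]
tool_rot: [-0.0, 0.926, 0.379, -0.001]
contact_force: [0.0, -0.3, -2.4]
gripper_width: 0.159
grasp_force: 59.4
```

>>> servo_tool(motion=[-1, 0, 0, 0, -0.2, -1, 0, 0, 0, -0.4, -1, 0, 0, 0, -0.6, -1, 0, 0, 0, -0.74, -1, 0, 0, 0, -0.74])

```text
time: 12.1
tool_pos: [0.4817, -0.0148, 0.1288]
tool_rot: [-0.001, 0.781, 0.625, -0.001]
contact_force: [0.1, -0.2, -2.5]
gripper_width: 0.159
grasp_force: 59.4
```

```bash
python3 st.py .5026 .0704 .085
```

```text
12.1 pos [ 0.4817 -0.0148  0.1288] yaw x 77.35 z [-0.002  0.    -1.   ] F [ 0.1 -0.2 -2.5] w 0.159 j [-0.19 -0.21  2.04 -0.    1.32  0.04]
tool shift/0.12 [0.731 0.015 0.365]
```

>>> servo_tool(motion=[-1, 0.25, 0.015, 0.2, 0, -1, 0.55, 0.015, 0.34, 0, -1, 0.73, 0.015, 0.34, 0, -1, 0.73, 0.015, 0.34, 0, -1, 0.73, 0.015, 0.34, 0])

```text
time: 12.72
tool_pos: [0.5032, 0.0698, 0.089]
tool_rot: [0.0, 0.781, 0.625, -0.0]
contact_force: [0.6, 0.4, -3.1]
gripper_width: 0.153
grasp_force: 59.4
```

```bash
cat > k.py <<'E'
from h import *
out=[]
a=np.radians(77.4); u=np.array([np.cos(a),np.sin(a)]); v=np.array([-u[1],u[0]]); c=np.array([.5363,.2206])
for cam in ["wrist","scene","side"]:
    im,d,P,p=grab(cam); W=cloud(d,P,p); save("k_"+cam,im)
    X=(W[...,:2]-c)@u; Y=(W[...,:2]-c)@v; Z=W[...,2]
    rr=models.regions_of(cam,"cotter")[:2]
    for r in rr:
        m=r["mask"]&(Z>.06)&(X<.0)&(X>-.2)&(abs(Y)<.03)
        if m.sum()<20: continue
        x,y,z=X[m],Y[m],Z[m]
        print(cam,round(r["p"],2),m.sum(),"x",np.percentile(x,[1,99]).round(4),"y",np.percentile(y,[2,50,98]).round(4),"slope",np.polyfit(x,y,1).round(4),"z at bins",[(b,np.percentile(z[(x>b)&(x<b+.02)],[3,97]).round(4).tolist()) for b in(-.14,-.12,-.1,-.08,-.06) if ((x>b)&(x<b+.02)).sum()>5])
    h=(np.hypot(X,Y)<.03)&(Z>.102)&(Z<.11); 
    if h.sum()>20: print(cam,"head centre XY",((X[h].min()+X[h].max())/2).round(4),((Y[h].min()+Y[h].max())/2).round(4))
E
python3 k.py; python3 st.py .5026 .0704 .085
```

```text
wrist 0.56 9386 x [-0.1792 -0.0491] y [-0.0075 -0.0006  0.0069] slope [0.0105 0.0008] z at bins [(-0.14, [0.1004, 0.1042]), (-0.12, [0.0976, 0.1013]), (-0.1, [0.0945, 0.0984]), (-0.08, [0.0916, 0.0954]), (-0.06, [0.0886, 0.0926])]
scene 0.28 40 x [-0.0387 -0.0008] y [-0.0276  0.0171  0.0292] slope [-0.0355  0.0147] z at bins []
scene head centre XY -0.0002 0.0041
side 0.88 435 x [-0.1859 -0.0478] y [-0.0098  0.0047  0.0091] slope [-0.0152  0.0014] z at bins [(-0.14, [0.0798, 0.1055]), (-0.12, [0.0795, 0.1026]), (-0.1, [0.0796, 0.1005]), (-0.08, [0.0778, 0.0972]), (-0.06, [0.0791, 0.095])]
side head centre XY 0.0003 0.0005
13.03 pos [0.5034 0.0697 0.0893] yaw x 77.37 z [ 0. -0. -1.] F [-0.4 -0.2 -2.6] w 0.155 j [-0.01 -0.09  2.01 -0.    1.23  0.21]
tool shift/0.12 [ 0.004 -0.008  0.036]
```

View pics/k_wrist.png

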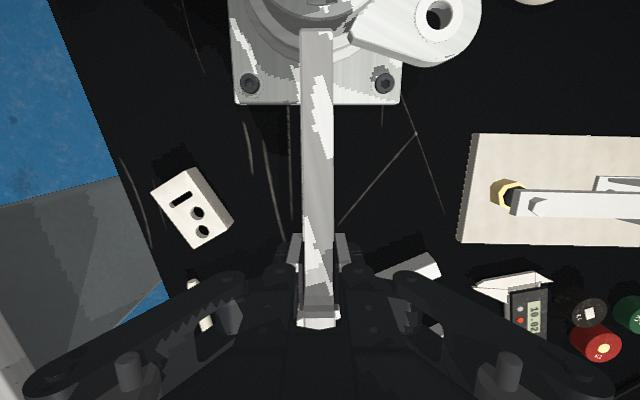

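Wrist picture: the cotter points straight at the slot from (318,320) to (316,35), with y offset under 1 mm, thin end at x ≈ −48 mm and underside ≈ 76.5 mm. Lower 6 mm and enter.

>>> servo_tool(motion=[-1, 0, 0, 0.05, 0, -1, 0.1, 0, 0.05, 0, -1, 0.2, 0, 0.05, 0, -1, 0.3, 0, 0.05, 0, -1, 0.3, 0, 0.05, 0])

```text
time: 13.65
tool_pos: [0.5114, 0.1065, 0.0833]
tool_rot: [0.0, 0.78, 0.626, 0.0]
contact_force: [-0.1, 0.4, -2.1]
gripper_width: 0.158
grasp_force: 59.4
```

```bash
python3 st.py .5236 .1640 .081
```

```text
13.65 pos [0.5114 0.1065 0.0833] yaw x 77.53 z [ 0.  0. -1.] F [-0.1  0.4 -2.1] w 0.158 j [ 0.06 -0.05  1.98 -0.    1.22  0.28]
tool shift/0.12 [ 0.49  -0.005  0.019]
```

>>> servo_tool(motion=[-1, 0.1, -0.003, 0, 0, -1, 0.2, -0.003, 0, 0, -1, 0.3, -0.003, 0, 0, -1, 0.3, -0.003, 0.015, 0, -1, 0.3, -0.003, 0.025, 0])

```text
time: 14.28
tool_pos: [0.5188, 0.1409, 0.0804]
tool_rot: [-0.0, 0.78, 0.625, 0.0]
contact_force: [-2.2, 2.2, 2.6]
gripper_width: 0.158
grasp_force: 60.2
```

```bash
python3 st.py .5236 .1640 .081
```

```text
14.28 pos [0.5188 0.1409 0.0804] yaw x 77.44 z [-0.     0.001 -1.   ] F [-2.2  2.2  2.6] w 0.158 j [ 0.13 -0.01  1.94  0.    1.21  0.35]
tool shift/0.12 [ 0.197 -0.003 -0.005]
```

Resting on the flange. Advance to contact.

>>> servo_tool(motion=[-1, 0.07, 0, 0, 0, -1, 0.14, 0, 0, 0, -1, 0.17, 0, 0, 0, -1, 0.17, 0, 0, 0])

```text
time: 14.78
tool_pos: [0.5237, 0.161, 0.0806]
tool_rot: [0.0, 0.78, 0.626, 0.001]
contact_force: [-0.1, 0.1, 1.5]
gripper_width: 0.157
grasp_force: 60.0
```

>>> servo_tool(motion=[-1, 0.02, 0, 0, 0, -1, 0.035, 0, 0, 0, -1, 0.035, 0, 0, 0])

```text
time: 15.15
tool_pos: [0.5243, 0.164, 0.0805]
tool_rot: [0.001, 0.78, 0.625, -0.0]
contact_force: [-1.4, -5.1, 4.5]
gripper_width: 0.157
grasp_force: 60.4
```

```bash
python3 st.py .5236 .1640 .081
```

```text
15.15 pos [0.5243 0.164  0.0805] yaw x 77.43 z [ 0.    -0.001 -1.   ] F [-1.4 -5.1  4.5] w 0.157 j [ 0.17  0.02  1.91 -0.    1.21  0.39]
tool shift/0.12 [-0.001 -0.005 -0.004]
```

>>> servo_tool(motion=[-1, 0.015, 0, 0, 0, -1, 0.03, 0, 0, 0, -1, 0.03, 0, 0, 0])

```text
time: 15.52
tool_pos: [0.5244, 0.1644, 0.0806]
tool_rot: [0.003, 0.78, 0.626, -0.004]
contact_force: [-4.6, -17.2, 9.0]
gripper_width: 0.156
grasp_force: 60.9
```

>>> servo_tool(motion=[-1, 0.015, 0, 0, 0, -1, 0.03, 0, 0, 0, -1, 0.03, 0, 0, 0])

```text
time: 15.9
tool_pos: [0.5244, 0.1649, 0.0804]
tool_rot: [0.004, 0.78, 0.626, -0.007]
contact_force: [-9.0, -27.6, 13.4]
gripper_width: 0.158
grasp_force: 61.6
```

Pushed with about 29 N, movement only fractions of a mm: wedged. Release and rise.

>>> servo_tool(motion=[-0.4, 0, 0, 0, 0, -0.2, -0.02, 0, -0.03, 0, 0, -0.04, 0, -0.05, 0, 0, -0.05, 0, -0.05, 0])

```text
time: 16.4
tool_pos: [0.5244, 0.1661, 0.0864]
tool_rot: [0.0, 0.78, 0.626, 0.0]
contact_force: [0.1, 0.6, 0.3]
gripper_width: 0.496
grasp_force: 0.0
```

>>> servo_tool(motion=[0, 0, 0, -0.4, 0, 0, 0, 0, -0.8, 0, 0, 0, 0, -1, 0, 0, 0, 0, -1, 0])

```text
time: 16.9
tool_pos: [0.5257, 0.1662, 0.2089]
tool_rot: [0.001, 0.78, 0.626, 0.002]
contact_force: [0.1, -0.4, 0.2]
gripper_width: 0.497
grasp_force: 0.0
```

```bash
python3 st.py; python3 k.py; python3 -c "
import cv2
a=cv2.imread('pics/k_wrist.png'); b=cv2.imread('pics/k_side.png')[200:300,200:330]
cv2.imwrite('pics/fin.png',cv2.hconcat([cv2.resize(a,(480,300)),cv2.resize(b,(320,300),interpolation=2)]))"; cat e.py | sed 's/"e_"/"f_"/g' > f.py; python3 f.py | grep -v end
```

```text
16.9 pos [0.5257 0.1662 0.2089] yaw x 77.45 z [ 0.005  0.001 -1.   ] F [ 0.1 -0.4  0.2] w 0.497 j [ 0.17 -0.11  1.81  0.    1.44  0.39]
wrist 0.94 1162 x [-0.0885 -0.0241] y [-0.0076 -0.0011  0.0061] slope [0.0179 0.    ] z at bins [(-0.1, [0.1088, 0.1113]), (-0.08, [0.0974, 0.1107]), (-0.06, [0.0946, 0.0982])]
wrist 0.67 1029 x [-0.0207 -0.0005] y [-0.0198 -0.0003  0.0199] slope [0.0181 0.0002] z at bins []
wrist head centre XY 0.0005 0.0001
scene 0.7 143 x [-0.0961 -0.0201] y [-0.0083  0.0049  0.0085] slope [0.057  0.0064] z at bins [(-0.1, [0.0693, 0.111]), (-0.08, [0.0696, 0.0996]), (-0.06, [0.0686, 0.0967])]
scene head centre XY -0.0008 0.0001
side 0.66 311 x [-0.0884 -0.0235] y [-0.0071  0.0052  0.0087] slope [0.0116 0.0043] z at bins [(-0.1, [0.0708, 0.1126]), (-0.08, [0.071, 0.1108]), (-0.06, [0.0713, 0.1006])]
side head centre XY 0.0002 0.0008
scene boss top z [0.0541 0.0666 0.0933]
lug angle 238 63.16840816313774 0.056508892312212504
side boss top z [0.0574 0.07   0.0947]
lug angle 407 63.206323984197965 0.05809294801309356
wrist boss top z [0.0589 0.0684 0.0937]
lug angle 4144 63.119681867810456 0.05838302060485499
```

View pics/fin.png

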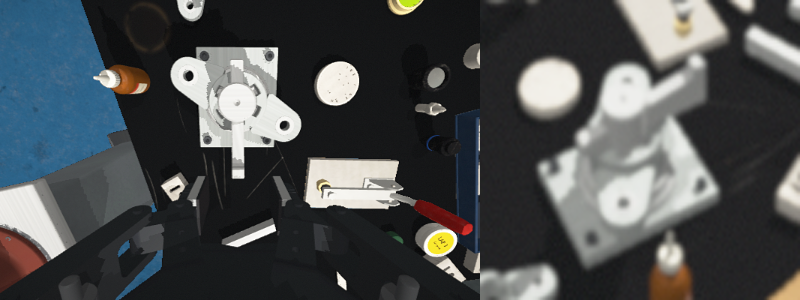

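Final picture: the cotter is through the slot in line (wrist view (238,140)), tail at x ≈ −90 mm, so origin ≈ −20 mm, with the flange home. One more straight push on the gib head with shut fingers will make sure of the wedging.

>>> servo_tool(motion=[-1, -0.25, 0, 0, 0, -1, -0.52, 0, 0, 0, -1, -0.52, 0, 0.2, 0, -1, -0.52, 0, 0.6, 0, -1, -0.52, 0, 1, 0])

```text
time: 17.98
tool_pos: [0.511, 0.1047, 0.0852]
tool_rot: [0.0, 0.78, 0.625, 0.001]
contact_force: [0.0, -0.4, 0.1]
gripper_width: 0.002
grasp_force: 0.0
```

>>> servo_tool(motion=[-1, 0, 0, 0.09, 0, -1, 0.03, 0, 0.09, 0, -1, 0.06, 0, 0.09, 0, -1, 0.08, 0, 0.09, 0, -1, 0.08, 0, 0.09, 0])

```text
time: 18.6
tool_pos: [0.5136, 0.1146, 0.0766]
tool_rot: [0.001, 0.78, 0.626, 0.001]
contact_force: [0.1, 0.1, 0.5]
gripper_width: 0.001
grasp_force: 0.0
```

```bash
python3 st.py .5142 .1221 .08
```

```text
18.6 pos [0.5136 0.1146 0.0766] yaw x 77.45 z [ 0.002  0.    -1.   ] F [0.1 0.1 0.5] w 0.001 j [ 0.08 -0.03  1.97 -0.    1.2   0.3 ]
tool shift/0.12 [ 0.062 -0.009 -0.028]
```

>>> servo_tool(motion=[-1, 0.02, 0, 0, 0, -1, 0.04, 0, 0, 0, -1, 0.06, 0, 0, 0, -1, 0.06, 0, 0, 0])

```text
time: 19.1
tool_pos: [0.5143, 0.1214, 0.0752]
tool_rot: [-0.0, 0.78, 0.626, -0.0]
contact_force: [0.1, -0.5, -0.0]
gripper_width: 0.002
grasp_force: 0.0
```

>>> servo_tool(motion=[-1, 0.015, 0, 0, 0, -1, 0.03, 0, 0, 0, -1, 0.03, 0, 0, 0])

```text
time: 19.48
tool_pos: [0.5144, 0.1218, 0.0752]
tool_rot: [0.002, 0.78, 0.626, -0.003]
contact_force: [-3.9, -12.1, 4.2]
gripper_width: 0.005
grasp_force: 6.1
```

>>> servo_tool(motion=[-1, 0.015, 0, 0, 0, -1, 0.03, 0, 0, 0, -1, 0.03, 0, 0, 0])

```text
time: 19.85
tool_pos: [0.5144, 0.1218, 0.0753]
tool_rot: [0.004, 0.78, 0.626, -0.007]
contact_force: [-8.6, -24.7, 8.0]
gripper_width: -0.004
grasp_force: 13.3
```

>>> servo_tool(motion=[-1, 0.01, 0, 0, 0, -1, 0.02, 0, 0, 0, -1, 0.02, 0, 0, 0])

```text
time: 20.23
tool_pos: [0.5145, 0.1218, 0.0753]
tool_rot: [0.005, 0.78, 0.626, -0.009]
contact_force: [-10.3, -33.8, 10.8]
gripper_width: -0.005
grasp_force: 17.8
```

>>> servo_tool(motion=[-1, -0.1, 0, 0, 0, -1, -0.25, 0, 0, 0, -1, -0.3, 0, -0.4, 0, -1, -0.3, 0, -0.9, 0, -1, -0.3, 0, -1, 0])

```text
time: 20.85
tool_pos: [0.5113, 0.0954, 0.201]
tool_rot: [0.003, 0.78, 0.625, 0.004]
contact_force: [-0.0, 0.5, 0.2]
gripper_width: -0.003
grasp_force: 0.0
```

```bash
python3 st.py; python3 k.py | grep -v scene; python3 f.py | grep -A1 wrist
```

```text
20.85 pos [0.5113 0.0954 0.201 ] yaw x 77.43 z [ 0.01   0.001 -1.   ] F [-0.   0.5  0.2] w -0.003 j [ 0.04 -0.19  1.89  0.    1.43  0.26]
wrist 0.62 1555 x [-0.0894 -0.0219] y [-0.008  -0.0013  0.006 ] slope [ 0.0104 -0.0006] z at bins [(-0.1, [0.1082, 0.1117]), (-0.08, [0.0974, 0.1109]), (-0.06, [0.0947, 0.0985])]
wrist head centre XY 0.0003 0.0001
side 0.96 301 x [-0.0887 -0.0258] y [-0.0074  0.0046  0.0084] slope [0.0153 0.0041] z at bins [(-0.1, [0.0722, 0.1116]), (-0.08, [0.0714, 0.1095]), (-0.06, [0.0721, 0.0992])]
side 0.44 163 x [-0.0342 -0.0005] y [-0.0161  0.0141  0.0232] slope [0.075  0.0103] z at bins []
side head centre XY 0.0004 0.0001
wrist boss top z [0.0605 0.0683 0.094 ]
lug angle 4526 66.21704960447256 0.058260988399290115
```

```bash
python3 -c "
from plant import job_done
print(job_done())"
```

```text
the job is handed in; nothing more can be done
None
```

The flange is fully home on the shoulder, the 15 mm cotter is wedged in the slot with its origin about 20 mm short of the axis, it held a 35 N push on the gib head, the gripper is clear, and the job was handed in at about 21 s.

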